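# Unlatch the ring case and hold its lid on the balance

## Task

Unscrew the captive brass cap beside the glass-topped ring case by about a quarter turn counter-clockwise, until its lug has swung right off the lid and points towards the case's front. Then grip the brass bar of the lid, raise the lid without dropping it either way, and bring it straight up to its balance point. The case has no stay yet, so finish while still gripping the bar, holding the lid still and upright for the next person to fit one; leave everything else on the bench where it is.

Things in the scene. Friction and masses are not known exactly. Their poses are not given: they have to be found in the camera images.
- case: Fixed shallow dark-wood ring case, 140 mm deep (its x) by 240 mm wide (its y) by 50 mm high, with a glass lid on top; origin: centre of its underside on the table. Its front (the lid bar's side) faces its -x, roughly towards the robot; its z is up. On its right side (-y) stands a 36 x 40 mm post block, 60 mm high, carrying the screw cap. The lid's top is 63 mm above the table.
- lid (a joint): Lid angle in rad: 0 shut, 1.571 straight up, 2.4 fallen open backwards (stop). Free hinge: the lid (0.25 to 0.5 kg, 140 mm from hinge to front edge, 240 mm wide, 12 mm thick) falls shut below the upright and open beyond it; upright it balances, its mass centre over the hinge. It cannot rise while the cap's lug is over its rail.
- lid_hinge (a point): Middle of the lid's hinge axis, at the case's far edge (x +70 mm, y 0 in the case frame), 57 mm above the table. The axis runs along the case's y.
- lid_bar (a point): Middle of the lid's handle: a round brass bar of 12 mm diameter in the lid's plane, parallel to the hinge and 200 mm from it. Two legs 100 mm apart join it to the lid's edge: 54 mm are open between bar and lid, 88 mm along the bar. Shut, it is in front of the case, 57 mm above the table; upright, on top at 257 mm. It can turn in the fingers, so a gripper may keep pointing down all the way.
- cap (a joint): Angle of the screw cap in rad about the vertical: 0 = lug across the lid, to the case's +y; grows counter-clockwise seen from above, to 1.7 (stop); at 1.571 the lug points to the case's front (-x). Clear of the lid above 1.12. Starts at 0 to 0.3; stays where it is left (friction 0.04 N m) and does not rise as it turns.
- cap_grip (a point): On the cap's vertical axis (case frame x 0, y -142 mm), 94 mm above the table, the height to grip at. The cap is a round brass cylinder of 33 mm diameter; its top is at 105 mm, and its sides are free above the lug, whose top is at 71 mm.
- lug_tip (a point): Middle of the free end of the cap's latch lug: a flat brass bar 12 mm wide, 6 mm thick, reaching 36 mm from the cap's axis, 68 mm above the table.
- ring_box: Bystander: loose blue box 50 x 50 x 42 mm, left of the case; origin under its centre.
- pliers: Bystander: loose brass-handled pliers, 125 mm long, 12 mm high, lying at the front right of the case as the robot sees it; origin under the pivot.
- bead_jar: Bystander: loose clear jar with a metal lid, 40 mm across, 50 mm high, right of the case; origin under its centre.
- cards: Bystander: loose stack of white cards 85 x 55 x 12 mm, front left of the case; origin under its centre.
- third_hand: Bystander: loose tweezer stand with black round base of 60 mm, 94 mm high, its arm reaching 104 mm towards its +y, left of the case; origin under the base.

How it is judged:
By the outcome, as a careful person would: the job done as asked, in the order asked, and still so for the second after the job is handed in, while the arm keeps its last pose, push and grip.
It also fails if it takes over 53 s, if anything falls off the work surface, if the arm or the gripper's body presses on something with over 40 N, if the wrist force passes 120 N, or if a joint passes its speed limit or range.

## Robot

A 6-joint arm with a two-finger parallel gripper is mounted at the origin on the work surface. World frame = base frame: x ahead of the robot, y to its left, z up, the work surface at z = 0. Lengths are in mm, angles in rad, forces in N, time in s.
With the tool pointing down it reaches from about 350 to 875 mm from the base axis. Payload 4.2 kg.
Tool frame: the origin (TCP) lies at the very end of the fingers, on their centre line; the grasp point (between the pads) lies 19 mm behind it; y points along the fingers, z is the direction in which the jaws open and shut, and the axes are right-handed (so a half turn about y gives the same grasp; the last joint's range is limited). The gripper opens to 85 mm and grips with 20 to 120 N. Pads are 22 mm wide; open, the fingers measure 114 mm over their backs; the gripper's body (76 mm by 85 mm) begins 54 mm behind the grasp point. The pads swing forward as they close: fully open they stand 13 mm farther back than shut.
Start: joints at [-0.976, 0.385, 0.008, 0, -1.194, -0.259], TCP at [205.968, -590.065, 231.312] pointing down, gripper open.
Joint ranges: [-3.14, 3.14], [-1.21, 2.06], [-1.07, 1.41], [-3.16, 2.05], [-2.99, -0.16], [-3.1, 3.1]. Speed limits (rad/s): [2.79, 2.79, 3.14, 3.14, 3.14, 3.14].

## Interface

Orientations are given as a unit quaternion [x, y, z, w].
In Python, from bench import arm gives the robot as it stands.
- The arm moves only by the shell command python3 -m creep 'ROWS'. ROWS is JSON, a list of rows, each an object with "delta_pos": the shift along the tool's x, y, z in mm, a list of three; "rot": the turn, a rotation vector about the tool's x, y, z in rad, a list of three; "jaw": the finger opening in mm, from 0 to 85.4. A call has exactly 10 rows; each row shifts and turns the commanded pose from where the row before left it, along the tool's axes as they then stand; what a row does not reach is not made up. A row lasts 1/12 s, in which the tool goes at most 41.7 mm and 7.16 degrees, less where a joint would pass 70% of its speed; a pose out of reach is approached as far as the arm can. A call is refused whole if a number of a shift passes 41.7 or a number of a turn 0.125, either way. A call with a gripper value outside its range is refused whole. The fingers move at their own pace and stop on an object; the grip force is fixed at half the most. Time passes only in rows, so rows that do not move let the fingers close, or fill a call up. It gives the time, the measured TCP pose, the force and the opening at its end, in the units of the state.
- arm.read_state(): the state, without advancing time (a new reading comes with each control period).
- arm.get_image(name): name is "scene" or "top" or "wrist"; returns the picture (480x640x3 uint8, red, green, blue); there is no depth.
- arm.calibration(name): a dict with "intrinsics" (3x3 intrinsics, pixels), "R" (3x3) and "t" (3): a world point X has camera coordinates R X + t. Camera axes: x right, y down, z forward; pixel columns grow to the right and rows downward; lengths in mm; the calibration is good to about 2 mm. A picture is of the moment at which its call begins: read the wrist's pose just before it. calibration takes no time and is no camera call; for the wrist camera it gives the pose at the moment of the call.
- arm.job_done(): hands the job in, once; it reports no verdict.
Trained networks look in the newest picture that a camera, given by its name, has taken for a name from the list of things; names that differ only in an ending like _2 or _b are one class to them, and where a whole thing is asked for, a point or a joint stands for the part that bears it (a point fixed in the world has none). Each returns a list of dicts, best first, with "p" (0 to 1); they miss things now and then, are a little off and sometimes report something else, mostly with a low value. They report only what shows in the picture. A call takes as long as a camera call.
- arm.find_in(camera, target): "location" ([column, row] in pixels, amid what is visible of it).
- arm.masks_of(camera, target): "pixels" (480x640 bool, what is visible of it) and "location" ([column, row] in pixels, amid what is visible of it).
The state is a dict: "clock": time; "joints": joint angles; "joint_vel": joint speeds; "joint_efforts": joint torques, N m; "position": TCP position; "ee_rot": TCP orientation; "contact_force": force on the tool from outside, world axes, zero at the start; "wrist_torque": the same for the moment, N m; "gripper_width": finger opening in mm.
Only numpy, scipy, OpenCV 4.12 (cv2) and the standard library are available. Lean on these libraries where they do the work, as an engineer would, in place of code of your own. Each camera call takes 0.05 s, during which the arm holds its last target. There are 200 camera calls.

## Working session

There is one attempt and no reset: what is moved stays moved. The work goes in short steps, Python scripts to look and compute and a shell command to move; the robot and the scene stay as the last step left them, time stands still between calls to the robot, and variables do not carry over. Pictures are saved under pics/ and viewed, about 8 in all and at most 12, crops included, and the job is handed in when it is done.

```bash
ls; mkdir -p pics
cat > h.py <<'E'
import numpy as np, cv2
from bench import arm
from scipy.spatial.transform import Rotation as R
def snap(c,fn=None):
    k=arm.calibration(c); im=arm.get_image(c)
    if fn: cv2.imwrite('pics/'+fn,cv2.cvtColor(im,cv2.COLOR_RGB2BGR))
    return k,im
def proj(k,X):
    p=np.array(k['R'])@np.array(X,float)+np.array(k['t']); q=np.array(k['intrinsics'])@p; return q[:2]/q[2]
def ray(k,uv):
    Rm=np.array(k['R']); d=Rm.T@np.linalg.inv(np.array(k['intrinsics']))@[uv[0],uv[1],1]; return -Rm.T@np.array(k['t']),d/np.linalg.norm(d)
def atz(k,uv,z):
    o,d=ray(k,uv); return o+d*(z-o[2])/d[2]
def tri(obs):
    A=0;b=0
    for k,uv in obs:
        o,d=ray(k,uv);P=np.eye(3)-np.outer(d,d);A=A+P;b=b+P@o
    return np.linalg.solve(A,b)
E
python3 - <<'E'
from h import *
s=arm.read_state();print({k:np.round(v,3) for k,v in s.items()})
print(R.from_quat(s['ee_rot']).as_matrix().round(3))
obs={}
K={}
for c in ['scene','top','wrist']:
    K[c],_=snap(c,c+'0.png')
    for n in ['case','lid_bar','cap','cap_grip','lug_tip','lid_hinge','ring_box','pliers','bead_jar','cards','third_hand']:
        r=arm.find_in(c,n)
        if r: print(c,n,[(np.round(x['location'],1).tolist(),round(x['p'],2)) for x in r[:2]]); obs.setdefault(n,[]).append((K[c],r[0]['location']))
for n in obs:
    print(n,[atz(k,uv,{'cap_grip':94,'lid_bar':57,'lug_tip':68,'cap':85,'lid_hinge':57}.get(n,20)).round() for k,uv in obs[n]], tri(obs[n]).round(1) if len(obs[n])>1 else '')
E
```

```text
pics
{'clock': np.float64(0.0), 'joints': array([-0.976,  0.386,  0.007, -0.   , -1.194, -0.259]), 'joint_vel': array([ 0.002, -0.001,  0.002,  0.   ,  0.001,  0.001]), 'joint_efforts': array([-1.0000e-03, -3.9229e+01,  1.8839e+01,  4.1860e+00, -5.0000e-03,
       -0.0000e+00]), 'position': array([ 205.75 , -589.543,  230.203]), 'ee_rot': array([-0.696, -0.118,  0.118,  0.698]), 'contact_force': array([-0.156,  0.71 ,  0.439]), 'wrist_torque': array([-0.009,  0.003,  0.002]), 'gripper_width': np.float64(85.595)}
[[ 0.944 -0.001 -0.329]
 [ 0.329  0.002  0.944]
 [-0.    -1.     0.002]]
scene case [([358.0, 243.3], 0.6)]
scene lid_bar [([362.4, 238.2], 0.83), ([318.2, 265.5], 0.32)]
scene cap [([318.9, 265.0], 0.7)]
scene lug_tip [([316.9, 266.7], 0.56)]
scene ring_box [([416.2, 205.2], 0.66)]
scene third_hand [([452.5, 191.3], 0.87)]
top case [([290.1, 218.0], 0.78)]
top lid_bar [([287.4, 209.9], 0.74)]
top cap [([353.5, 222.5], 0.75)]
top cap_grip [([352.9, 221.2], 0.64), ([294.7, 213.6], 0.62)]
top lug_tip [([355.7, 222.2], 0.51)]
top lid_hinge [([293.4, 216.7], 0.57)]
top ring_box [
[... 179 characters left out ...]
7, 211.5], 0.18)]
case [array([584.,  98.,  20.]), array([590.,  98.,  20.])] [587.3  96.5  25.3]
lid_bar [array([596.,  93.,  57.]), array([600., 103.,  57.])] [597.4  99.7  52.2]
cap [array([572., -35.,  85.]), array([568., -36.,  85.])] [569.7 -35.2  81.7]
lug_tip [array([565., -33.,  68.]), array([572., -42.,  68.])] [569.6 -40.4  81.9]
ring_box [array([632., 276.,  20.]), array([637., 271.,  20.])] [634.5 269.6  27.8]
third_hand [array([681., 368.,  20.]), array([689., 374.,  20.])] [684.3 369.2  24. ]
cap_grip [array([569., -34.,  94.])] 
lid_hinge [array([585.,  89.,  57.])] 
pliers [array([367., -90.,  20.])] 
bead_jar [array([ 547., -139.,   20.])] 
cards [array([534., 315.,  20.])]
```

Run:
```python
import cv2
im=cv2.imread('pics/top0.png'); cv2.imwrite('pics/top0c.png',cv2.resize(im[130:360,130:430],None,fx=2.6,fy=2.6,interpolation=cv2.INTER_CUBIC))
```

```text
(no output)
```

View pics/top0c.png

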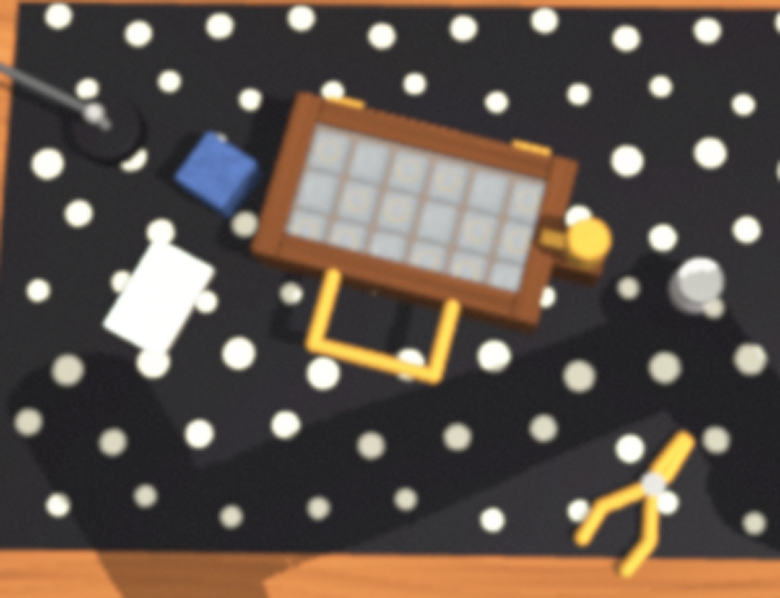

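View pics/scene0.png

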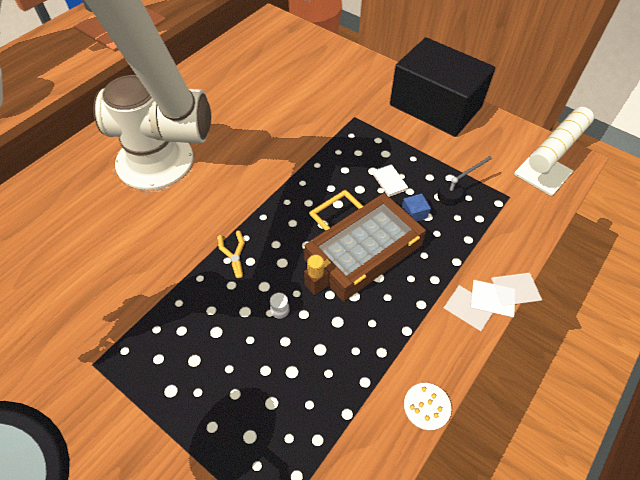

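Top view: the case is tilted about -0.25 rad, with the bar ends near crop (308,347) and (437,380). The cap is at (590,240) with its lug pointing left onto the lid. The space around the cap and the bar is clear. Next I'll work out the rough geometry and the wrist camera offset.

Run:
```python
from h import *
k=arm.calibration('top')
f=lambda u,v,z: atz(k,[130+u/2.6,130+v/2.6],z)
a,b=f(312,342,57),f(436,374,57);print('bar',a,b,(a+b)/2)
d=a-b;print('yaw',np.arctan2(-d[0],d[1]))
c=[f(*p,63) for p in [(304,93),(577,160),(535,327),(253,250)]];print(np.round(c),np.mean(c,0))
w=arm.calibration('wrist');Rw=np.array(w['R']);s=arm.read_state()
T=R.from_quat(s['ee_rot']).as_matrix()
print('cam in tool',T.T@(-Rw.T@np.array(w['t'])-s['position']),'\n',(Rw@T).round(3),w['intrinsics'])
```

```text
bar [487.65512023 178.49687244  57.        ] [463.02179641  78.17348322  57.        ] [475.33845832 128.33517783  57.        ]
yaw -0.24077586796882336
[[695. 192.  63.]
 [640. -35.  63.]
 [501.  -1.  63.]
 [561. 228.  63.]] [599.35187048  96.16204383  63.        ]
cam in tool [ -74.81925443 -142.84168733   -0.43373541] 
 [[-0.    -0.     1.   ]
 [ 0.956 -0.294 -0.   ]
 [ 0.294  0.956  0.   ]] [[359.12925953   0.         319.86789875]
 [  0.         359.12925953 230.05505571]
 [  0.           0.           1.        ]]
```

```bash
python3 -m creep '[{"delta_pos":[24.6,0,21.5],"rot":[0,0,0],"jaw":60},{"delta_pos":[24.6,0,21.5],"rot":[0,0,0],"jaw":60},{"delta_pos":[24.6,0,21.5],"rot":[0,0,0],"jaw":60},{"delta_pos":[24.6,0,21.5],"rot":[0,0,0],"jaw":60},{"delta_pos":[24.6,0,21.5],"rot":[0,0,0],"jaw":60},{"delta_pos":[24.6,0,21.5],"rot":[0,0,0],"jaw":60},{"delta_pos":[24.6,0,21.5],"rot":[0,0,0],"jaw":60},{"delta_pos":[24.6,0,21.5],"rot":[0,0,0],"jaw":60},{"delta_pos":[24.6,0,21.5],"rot":[0,0,0],"jaw":60},{"delta_pos":[24.6,0,21.5],"rot":[0,0,0],"jaw":60}]'
python3 -m creep '[{"delta_pos":[24.6,0,21.5],"rot":[0,0,0],"jaw":60},{"delta_pos":[24.6,0,21.5],"rot":[0,0,0],"jaw":60},{"delta_pos":[24.6,0,21.5],"rot":[0,0,0],"jaw":60},{"delta_pos":[24.6,0,21.5],"rot":[0,0,0],"jaw":60},{"delta_pos":[24.6,0,21.5],"rot":[0,0,0],"jaw":60},{"delta_pos":[24.6,0,21.5],"rot":[0,0,0],"jaw":60},{"delta_pos":[24.6,0,21.5],"rot":[0,0,0],"jaw":60},{"delta_pos":[24.6,0,21.5],"rot":[0,0,0],"jaw":60},{"delta_pos":[24.6,0,21.5],"rot":[0,0,0],"jaw":60},{"delta_pos":[0,0,0],"rot":[0,0,0],"jaw":60}]'
python3 - <<'E'
from h import *
s=arm.read_state();print(s['position'],s['joints'].round(3) if hasattr(s['joints'],'round') else s['joints'],s['gripper_width'])
k,_=snap('wrist','w1.png')
for n,z in [('cap_grip',94),('cap',85),('lug_tip',68),('lid_bar',57)]:
    for x in arm.find_in('wrist',n)[:2]: print(n,np.round(x['location'],1),round(x['p'],2),atz(k,x['location'],z).round(1))
np.savez('k1.npz',**{a:np.array(b) for a,b in k.items()})
E
```

```text
clock: 2.63
position: [367.9, -304.6, 231.7]
ee_rot: [0.697, 0.118, -0.118, -0.697]
contact_force: [-0.2, -0.5, 2.1]
gripper_width: 60.0
clock: 3.47
position: [515.4, -46.6, 231.3]
ee_rot: [0.697, 0.121, -0.119, -0.697]
contact_force: [0.3, -1.3, 1.3]
gripper_width: 60.0
[515.37578198 -46.6363014  231.33539744] [ 0.224  0.201 -0.254  0.    -1.114 -1.454] 60.043919917019714
cap_grip [307.5 272.2] 0.94 [565.2 -40.5  94. ]
cap_grip [390.7 288.3] 0.35 [555.6  31.8  94. ]
cap [313.1 272. ] 0.58 [567.3 -34.9  85. ]
lug_tip [308.5 274.8] 0.71 [578.6 -35.8  68. ]
lid_bar [412.3 293.3] 0.76 [568.2  67.5  57. ]
```

View pics/w1.png

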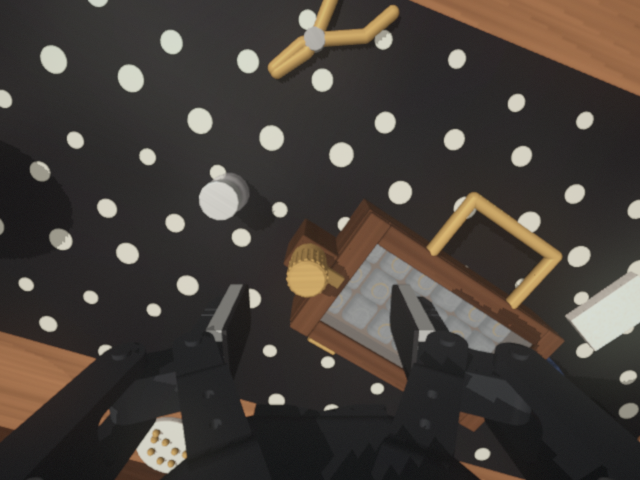

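Run:
```python
from h import *
k=arm.calibration('wrist');t=arm.calibration('top')
f=lambda u,v:[130+u/2.6,130+v/2.6]
print('captop',atz(k,(307,277),105),atz(t,f(590,239),105),tri([(k,(307,277)),(t,f(590,239))]))
for a,b in [((474,197),(436,374)),((557,257),(312,342))]: print('barend',atz(k,a,57),atz(t,f(*b),57),tri([(k,a),(t,f(*b))]))
print('lug',atz(k,(342,276),71),atz(t,f(545,238),71))
yaw=-0.24
for c in [atz(k,(307,277),105)]:
  e=np.array([np.cos(yaw),np.sin(yaw)]);n=np.array([-e[1],e[0]])
  print('pred bar',c[:2]+142*n-130*e,'hinge',c[:2]+142*n+70*e)
```

```text
captop [561.14070513 -45.42863993 105.        ] [564.72903439 -41.69858843 105.        ] [568.60861896 -43.27858045  87.74927669]
barend [458.83817639  76.79221937  57.        ] [463.02179641  78.17348322  57.        ] [461.05581231  77.95317819  55.38982024]
barend [485.17144539 176.83972941  57.        ] [487.65512023 178.49687244  57.        ] [486.72120229 178.77351733  54.7273847 ]
lug [564.70691834 -11.49333369  71.        ] [572.43384427  -8.18109693  71.        ]
pred bar [468.62054136 123.40269394] hinge [662.88813633  75.86216865]
```

```bash
python3 -m creep '[{"delta_pos":[6,5,-1.6],"rot":[0,0,0],"jaw":60},{"delta_pos":[6,10,-1.6],"rot":[0,0,0],"jaw":60},{"delta_pos":[6,13,-1.6],"rot":[0,0,0],"jaw":60},{"delta_pos":[6,13,-1.6],"rot":[0,0,0],"jaw":60},{"delta_pos":[6,13,-1.6],"rot":[0,0,0],"jaw":60},{"delta_pos":[6,13,-1.6],"rot":[0,0,0],"jaw":60},{"delta_pos":[5,13,-1.6],"rot":[0,0,0],"jaw":60},{"delta_pos":[5,13,-1.6],"rot":[0,0,0],"jaw":60},{"delta_pos":[0,7,0],"rot":[0,0,0],"jaw":60},{"delta_pos":[0,0,0],"rot":[0,0,0],"jaw":60}]'
python3 - <<'E'
from h import *
s=arm.read_state();p=np.array(s['position']);T=R.from_quat(s['ee_rot']).as_matrix();print(p,T.round(3))
k,_=snap('wrist','w2.png')
for n,z in [('cap_grip',94),('cap',85),('lug_tip',68)]:
    for x in arm.find_in('wrist',n)[:1]:
        X=atz(k,x['location'],z);print(n,np.round(x['location'],1),round(x['p'],2),X.round(1),'tool',(T.T@(X-p)).round(1))
for z in (105,94,68): print('tcp axis at z',z,proj(k,[p[0],p[1],z]))
E
```

```text
clock: 4.55
position: [559.0, -47.9, 128.6]
ee_rot: [-0.697, -0.116, 0.12, 0.697]
contact_force: [1.0, 0.7, 0.5]
gripper_width: 60.0
[558.95784797 -47.93845842 128.55027735] [[ 0.945 -0.005 -0.328]
 [ 0.328 -0.     0.945]
 [-0.005 -1.     0.001]]
cap_grip [329.7 285. ] 0.84 [567.5 -39.7  94. ] tool [10.9 34.5  5. ]
cap [330.  285.3] 0.75 [571.6 -37.8  85. ] tool [15.5 43.5  5.4]
lug_tip [330.9 283.2] 0.69 [577.5 -34.5  68. ] tool [22.3 60.4  6.5]
tcp axis at z 105 [320.55546396 275.01659057]
tcp axis at z 94 [320.48479714 266.58035205]
tcp axis at z 68 [320.34509317 249.90242581]
```

View pics/w2.png

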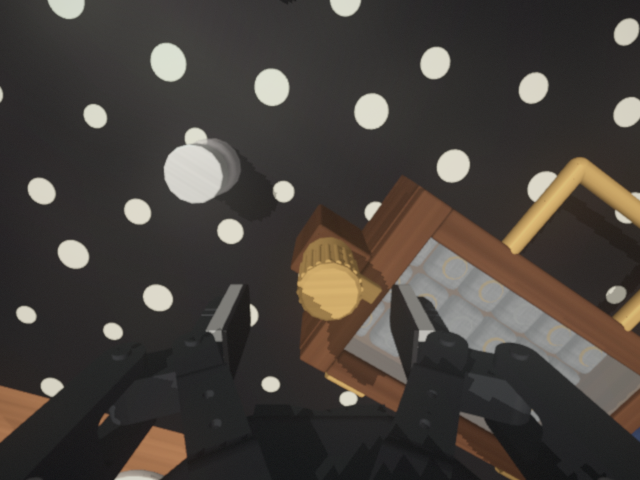

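```bash
python3 -m creep '[{"delta_pos":[3,0,1.6],"rot":[0,0,0],"jaw":60},{"delta_pos":[3,3,1.6],"rot":[0,0,0],"jaw":60},{"delta_pos":[2.8,7,1.7],"rot":[0,0,0],"jaw":60},{"delta_pos":[0,8,0],"rot":[0,0,0],"jaw":60},{"delta_pos":[0,8,0],"rot":[0,0,0],"jaw":60},{"delta_pos":[0,8,0],"rot":[0,0,0],"jaw":60},{"delta_pos":[0,8,0],"rot":[0,0,0],"jaw":60},{"delta_pos":[0,6,0],"rot":[0,0,0],"jaw":60},{"delta_pos":[0,4,0],"rot":[0,0,0],"jaw":60},{"delta_pos":[0,0,0],"rot":[0,0,0],"jaw":60}]'
python3 -m creep '[{"delta_pos":[0,0,0],"rot":[0,0,0],"jaw":50},{"delta_pos":[0,0,0],"rot":[0,0,0],"jaw":44},{"delta_pos":[0,0,0],"rot":[0,0,0],"jaw":40},{"delta_pos":[0,0,0],"rot":[0,0,0],"jaw":36},{"delta_pos":[0,0,0],"rot":[0,0,0],"jaw":33},{"delta_pos":[0,0,0],"rot":[0,0,0],"jaw":20},{"delta_pos":[0,0,0],"rot":[0,0,0],"jaw":20},{"delta_pos":[0,0,0],"rot":[0,0,0],"jaw":20},{"delta_pos":[0,0,0],"rot":[0,0,0],"jaw":20},{"delta_pos":[0,0,0],"rot":[0,0,0],"jaw":20}]'
```

```text
clock: 5.58
position: [566.3, -39.9, 78.0]
ee_rot: [-0.697, -0.117, 0.119, 0.697]
contact_force: [-1.5, -0.1, 0.3]
gripper_width: 60.0
clock: 6.42
position: [567.2, -39.8, 80.0]
ee_rot: [0.697, 0.118, -0.118, -0.697]
contact_force: [-1.3, 0.1, 5.8]
gripper_width: 31.2
```

```bash
python3 -m creep '[{"delta_pos":[0,0,0],"rot":[0,-0.06,0],"jaw":20},{"delta_pos":[0,0,0],"rot":[0,-0.12,0],"jaw":20},{"delta_pos":[0,0,0],"rot":[0,-0.12,0],"jaw":20},{"delta_pos":[0,0,0],"rot":[0,-0.12,0],"jaw":20},{"delta_pos":[0,0,0],"rot":[0,-0.12,0],"jaw":20},{"delta_pos":[0,0,0],"rot":[0,-0.12,0],"jaw":20},{"delta_pos":[0,0,0],"rot":[0,-0.12,0],"jaw":20},{"delta_pos":[0,0,0],"rot":[0,-0.12,0],"jaw":20},{"delta_pos":[0,0,0],"rot":[0,-0.12,0],"jaw":20},{"delta_pos":[0,0,0],"rot":[0,-0.12,0],"jaw":20}]'
python3 -m creep '[{"delta_pos":[0,0,0],"rot":[0,-0.12,0],"jaw":20},{"delta_pos":[0,0,0],"rot":[0,-0.08,0],"jaw":20},{"delta_pos":[0,0,0],"rot":[0,0,0],"jaw":20},{"delta_pos":[0,0,0],"rot":[0,0,0],"jaw":20},{"delta_pos":[0,0,0],"rot":[0,0,0],"jaw":20},{"delta_pos":[0,0,0],"rot":[0,0,0],"jaw":20},{"delta_pos":[0,0,0],"rot":[0,0,0],"jaw":20},{"delta_pos":[0,0,0],"rot":[0,0,0],"jaw":20},{"delta_pos":[0,0,0],"rot":[0,0,0],"jaw":20},{"delta_pos":[0,0,0],"rot":[0,0,0],"jaw":20}]'
python3 - <<'E'
from h import *
s=arm.read_state();p=np.array(s['position']);T=R.from_quat(s['ee_rot']).as_matrix();print(p,T.round(3),'yaw',np.arctan2(T[1,0],T[0,0]),s['wrist_torque'],s['joints'])
k,_=snap('wrist','w3.png')
E
```

```text
clock: 7.25
position: [567.0, -39.7, 79.9]
ee_rot: [0.522, 0.477, -0.477, -0.522]
contact_force: [-1.8, 1.1, 6.5]
gripper_width: 31.3
clock: 8.08
position: [567.0, -39.7, 79.9]
ee_rot: [0.473, 0.526, -0.526, -0.473]
contact_force: [-1.7, 0.2, 5.5]
gripper_width: 31.2
[566.96086739 -39.6502663   79.94383339] [[-0.105  0.    -0.994]
 [ 0.994 -0.    -0.105]
 [-0.    -1.    -0.   ]] yaw 1.676220575861727 [0.23142014 0.66568085 0.07735661] [ 2.15219087e-01  4.43170763e-01 -3.25719947e-01  7.71955746e-05
 -8.01799074e-01 -1.09848515e-01]
```

View pics/w3.png

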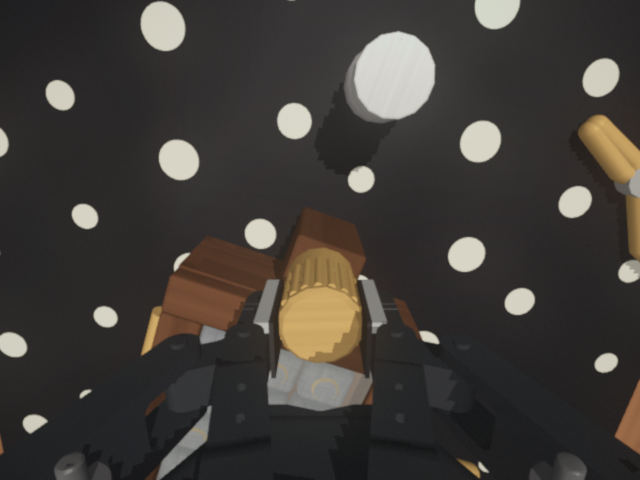

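```bash
python3 -m creep '[{"delta_pos":[0,0,0],"rot":[0,-0.09,0],"jaw":20},{"delta_pos":[0,0,0],"rot":[0,0,0],"jaw":20},{"delta_pos":[0,0,0],"rot":[0,0,0],"jaw":20},{"delta_pos":[0,0,0],"rot":[0,0,0],"jaw":40},{"delta_pos":[0,0,0],"rot":[0,0,0],"jaw":55},{"delta_pos":[0,0,0],"rot":[0,0,0],"jaw":60},{"delta_pos":[0,0,0],"rot":[0,0,0],"jaw":60},{"delta_pos":[0,-5,0],"rot":[0,0,0],"jaw":60},{"delta_pos":[0,-10,0],"rot":[0,0,0],"jaw":60},{"delta_pos":[0,-15,0],"rot":[0,0,0],"jaw":60}]'
python3 -m creep '[{"delta_pos":[0,-15,0],"rot":[0,0.08,0],"jaw":60},{"delta_pos":[0,-15,0],"rot":[0,0.12,0],"jaw":60},{"delta_pos":[0,-15,0],"rot":[0,0.12,0],"jaw":60},{"delta_pos":[0,0,0],"rot":[0,0.116,0],"jaw":60},{"delta_pos":[0,0,0],"rot":[0,0,0],"jaw":60},{"delta_pos":[10,0,10],"rot":[0,0,0],"jaw":60},{"delta_pos":[15,0,14],"rot":[0,0,0],"jaw":60},{"delta_pos":[15,0,14],"rot":[0,0,0],"jaw":60},{"delta_pos":[0,0,0],"rot":[0,0,0],"jaw":60},{"delta_pos":[0,0,0],"rot":[0,0,0],"jaw":60}]'
python3 - <<'E'
from h import *
s=arm.read_state();p=np.array(s['position']);T=R.from_quat(s['ee_rot']).as_matrix();print(p,T.round(3),'yaw',np.arctan2(T[1,0],T[0,0]),s['contact_force'])
k,_=snap('wrist','w4.png')
np.savez('k4.npz',**{a:np.array(b) for a,b in k.items()})
for n,z in [('cap_grip',94),('lug_tip',68),('lid_bar',57)]:
    for x in arm.find_in('wrist',n)[:1]:
        X=atz(k,x['location'],z);print(n,np.round(x['location'],1),round(x['p'],2),X.round(1))
E
```

```text
clock: 8.97
position: [566.3, -39.9, 109.1]
ee_rot: [-0.448, -0.546, 0.547, 0.45]
contact_force: [0.9, -0.2, 0.3]
gripper_width: 60.0
clock: 9.8
position: [538.9, 9.1, 154.3]
ee_rot: [-0.556, -0.437, 0.438, 0.556]
contact_force: [0.2, -0.4, -1.1]
gripper_width: 60.1
[538.86905152   9.09277293 154.2913963 ] [[ 0.235 -0.001 -0.972]
 [ 0.972 -0.     0.235]
 [-0.    -1.     0.001]] yaw 1.3338445761375748 [ 0.19370528 -0.38140807 -1.09652302]
lug_tip [256.8 181.4] 0.58 [569.7 -36.8  68. ]
lid_bar [287.2 287.2] 0.69 [572.6  44.8  57. ]
```

View pics/w4.png

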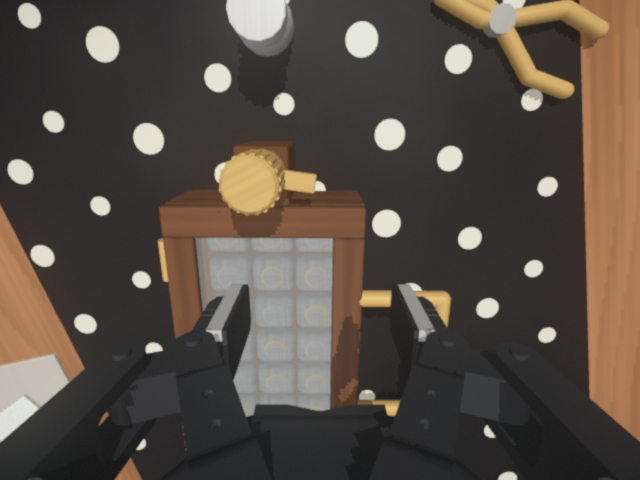

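Lug at (285–316,182) points straight to the case's front, clear of the lid. The bar corner is at (447,297), and the case edges line up with the image. Next I move over the bar's middle.

```bash
python3 -m creep '[{"delta_pos":[8,0,8],"rot":[0,0,0],"jaw":50},{"delta_pos":[14,0,13],"rot":[0,0,0],"jaw":50},{"delta_pos":[16,0,14],"rot":[0,0,0],"jaw":50},{"delta_pos":[16,0,14],"rot":[0,0,0],"jaw":50},{"delta_pos":[16,0,14],"rot":[0,0,0],"jaw":50},{"delta_pos":[16,0,14],"rot":[0,0,0],"jaw":50},{"delta_pos":[14,5,13],"rot":[0,0,0],"jaw":50},{"delta_pos":[0,10,0],"rot":[0,0,0],"jaw":50},{"delta_pos":[0,10,0],"rot":[0,0,0],"jaw":50},{"delta_pos":[0,0,0],"rot":[0,0,0],"jaw":50}]'
python3 - <<'E'
from h import *
s=arm.read_state();p=np.array(s['position']);T=R.from_quat(s['ee_rot']).as_matrix();print(p,T.round(3),'yaw',np.arctan2(T[1,0],T[0,0]))
k,_=snap('wrist','w5.png')
np.savez('k5.npz',**{a:np.array(b) for a,b in k.items()})
for n,z in [('lid_bar',57)]:
    for x in arm.find_in('wrist',n)[:1]:
        X=atz(k,x['location'],z);print(n,np.round(x['location'],1),round(x['p'],2),X.round(1))
print(proj(k,[p[0],p[1],57]))
E
```

```text
clock: 10.83
position: [474.6, 126.5, 127.6]
ee_rot: [-0.556, -0.435, 0.438, 0.557]
contact_force: [-0.3, -0.2, -0.6]
gripper_width: 50.2
[474.58536902 126.49754672 127.62922843] [[ 0.239 -0.004 -0.971]
 [ 0.971 -0.002  0.239]
 [-0.002 -1.     0.003]] yaw 1.3299477640019977
lid_bar [113.5 199.7] 0.88 [589.1  68.5  57. ]
[320.16415489 244.80000644]
```

View pics/w5.png

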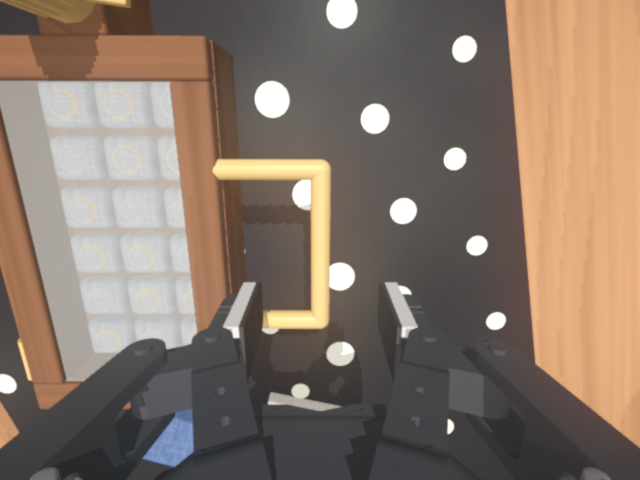

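```bash
python3 -m creep '[{"delta_pos":[0,5,0],"rot":[0,0,0],"jaw":40},{"delta_pos":[0,10,0],"rot":[0,0,0],"jaw":40},{"delta_pos":[0,12,0],"rot":[0,0,0],"jaw":40},{"delta_pos":[0,12,0],"rot":[0,0,0],"jaw":40},{"delta_pos":[0,12,0],"rot":[0,0,0],"jaw":40},{"delta_pos":[0,12,0],"rot":[0,0,0],"jaw":40},{"delta_pos":[0,12,0],"rot":[0,0,0],"jaw":40},{"delta_pos":[0,10,0],"rot":[0,0,0],"jaw":40},{"delta_pos":[0,4,0],"rot":[0,0,0],"jaw":40},{"delta_pos":[0,0,0],"rot":[0,0,0],"jaw":40}]'
python3 -m creep '[{"delta_pos":[0,0,0],"rot":[0,0,0],"jaw":34},{"delta_pos":[0,0,0],"rot":[0,0,0],"jaw":28},{"delta_pos":[0,0,0],"rot":[0,0,0],"jaw":22},{"delta_pos":[0,0,0],"rot":[0,0,0],"jaw":16},{"delta_pos":[0,0,0],"rot":[0,0,0],"jaw":12},{"delta_pos":[0,0,0],"rot":[0,0,0],"jaw":0},{"delta_pos":[0,0,0],"rot":[0,0,0],"jaw":0},{"delta_pos":[0,0,0],"rot":[0,0,0],"jaw":0},{"delta_pos":[0,0,0],"rot":[0,0,0],"jaw":0},{"delta_pos":[0,0,0],"rot":[0,0,0],"jaw":0}]'
python3 - <<'E'
from h import *
s=arm.read_state();p=np.array(s['position']);T=R.from_quat(s['ee_rot']).as_matrix();print(p,T.round(3),s['gripper_width'],s['contact_force'],s['wrist_torque'])
a=dict(np.load('k4.npz'));b=dict(np.load('k5.npz'));print(tri([(a,(441,298)),(b,(320,169))]))
# arc table: increments (tool z negative = towards hinge, tool y negative = up)
th=np.linspace(0,np.pi/2,31);x=200*(1-np.cos(th));z=200*np.sin(th)
print(np.c_[np.diff(x),np.diff(z)].round(1).tolist())
E
```

```text
clock: 11.77
position: [475.9, 126.3, 39.6]
ee_rot: [-0.557, -0.436, 0.437, 0.557]
contact_force: [-0.3, 0.2, 1.2]
gripper_width: 39.9
clock: 12.6
position: [474.6, 126.9, 40.7]
ee_rot: [-0.556, -0.435, 0.437, 0.557]
contact_force: [-6.5, 2.6, 4.0]
gripper_width: 10.1
[474.57862323 126.86711941  40.72621491] [[ 0.239 -0.002 -0.971]
 [ 0.971 -0.     0.239]
 [-0.001 -1.     0.002]] 10.118468637312636 [-6.48094188  2.57982069  3.98935152] [ 1.08755098  1.74130862 -0.04666731]
[463.50189878  80.51963823  56.38938811]
[[0.3, 10.5], [0.8, 10.4], [1.4, 10.4], [1.9, 10.3], [2.4, 10.2], [3.0, 10.0], [3.5, 9.9], [4.0, 9.7], [4.5, 9.5], [5.0, 9.2], [5.5, 8.9], [5.9, 8.6], [6.4, 8.3], [6.8, 8.0], [7.2, 7.6], [7.6, 7.2], [8.0, 6.8], [8.3, 6.4], [8.6, 5.9], [8.9, 5.5], [9.2, 5.0], [9.5, 4.5], [9.7, 4.0], [9.9, 3.5], [10.0, 3.0], [10.2, 2.4], [10.3, 1.9], [10.4, 1.4], [10.4, 0.8], [10.5, 0.3]]
```

```bash
python3 -m creep '[{"delta_pos":[0,-5,0],"rot":[0,0,0],"jaw":0},{"delta_pos":[0,-5.5,-0.3],"rot":[0,0,0],"jaw":0},{"delta_pos":[0,-10.4,-0.8],"rot":[0,0,0],"jaw":0},{"delta_pos":[0,-10.4,-1.4],"rot":[0,0,0],"jaw":0},{"delta_pos":[0,-10.3,-1.9],"rot":[0,0,0],"jaw":0},{"delta_pos":[0,-10.2,-2.4],"rot":[0,0,0],"jaw":0},{"delta_pos":[0,-10,-3],"rot":[0,0,0],"jaw":0},{"delta_pos":[0,-9.9,-3.5],"rot":[0,0,0],"jaw":0},{"delta_pos":[0,-9.7,-4],"rot":[0,0,0],"jaw":0},{"delta_pos":[0,0,0],"rot":[0,0,0],"jaw":0}]'
```

```text
clock: 13.43
position: [490.6, 122.9, 122.7]
ee_rot: [-0.556, -0.435, 0.437, 0.558]
contact_force: [-8.3, 5.8, 1.4]
gripper_width: 9.8
```

```bash
python3 -m creep '[{"delta_pos":[0,-9.5,-4.5],"rot":[0,0,0],"jaw":0},{"delta_pos":[0,-9.2,-5],"rot":[0,0,0],"jaw":0},{"delta_pos":[0,-8.9,-5.5],"rot":[0,0,0],"jaw":0},{"delta_pos":[0,-8.6,-5.9],"rot":[0,0,0],"jaw":0},{"delta_pos":[0,-8.3,-6.4],"rot":[0,0,0],"jaw":0},{"delta_pos":[0,-8,-6.8],"rot":[0,0,0],"jaw":0},{"delta_pos":[0,-7.6,-7.2],"rot":[0,0,0],"jaw":0},{"delta_pos":[0,-7.2,-7.6],"rot":[0,0,0],"jaw":0},{"delta_pos":[0,-6.8,-8],"rot":[0,0,0],"jaw":0},{"delta_pos":[0,0,0],"rot":[0,0,0],"jaw":0}]'
python3 - <<'E'
from h import *
s=arm.read_state();print(s['position'],s['contact_force'],s['wrist_torque'],s['gripper_width'],R.from_quat(s['ee_rot']).as_matrix().round(3))
E
```

```text
clock: 14.27
position: [545.2, 109.3, 199.7]
ee_rot: [-0.555, -0.435, 0.438, 0.558]
contact_force: [-18.4, 5.8, 19.1]
gripper_width: 10.1
[545.24326921 109.29737839 199.69592686] [-18.38232016   5.7911442   19.11304567] [ 1.78790651  5.36213529 -0.0662588 ] 10.075031682569582 [[ 0.238 -0.006 -0.971]
 [ 0.971 -0.     0.238]
 [-0.001 -1.     0.005]]
```

Force is radially outward, about 27 N, so my commanded arc is slightly tight. I refit the circle to the measured poses and relax outward while continuing.

```bash
python3 -m creep '[{"delta_pos":[0,-6.3,-5.9],"rot":[0,0,0],"jaw":0},{"delta_pos":[0,-6,-6.1],"rot":[0,0,0],"jaw":0},{"delta_pos":[0,-5.7,-6.3],"rot":[0,0,0],"jaw":0},{"delta_pos":[0,-4.3,-7],"rot":[0,0,0],"jaw":0},{"delta_pos":[0,-4,-7.2],"rot":[0,0,0],"jaw":0},{"delta_pos":[0,-3.7,-7.3],"rot":[0,0,0],"jaw":0},{"delta_pos":[0,-3.4,-7.5],"rot":[0,0,0],"jaw":0},{"delta_pos":[0,-3.1,-7.6],"rot":[0,0,0],"jaw":0},{"delta_pos":[0,-2.7,-7.7],"rot":[0,0,0],"jaw":0},{"delta_pos":[0,0,0],"rot":[0,0,0],"jaw":0}]'
python3 - <<'E'
from h import *
s=arm.read_state();print(s['position'],s['contact_force'],s['wrist_torque'],s['gripper_width'])
E
```

```text
clock: 15.1
position: [609.9, 93.3, 238.4]
ee_rot: [0.557, 0.437, -0.436, -0.556]
contact_force: [-4.3, 0.4, 9.1]
gripper_width: 9.7
[609.85529893  93.30653102 238.38733433] [-4.28852363  0.43988645  9.12370901] [ 0.0563093   1.52284209 -0.06698983] 9.650088139502286
```

```bash
python3 -m creep '[{"delta_pos":[0,-2.2,-6.5],"rot":[0,0,0],"jaw":0},{"delta_pos":[0,-2,-6.6],"rot":[0,0,0],"jaw":0},{"delta_pos":[0,-1.7,-6.6],"rot":[0,0,0],"jaw":0},{"delta_pos":[0,-1.4,-6.7],"rot":[0,0,0],"jaw":0},{"delta_pos":[0,-1.1,-6.7],"rot":[0,0,0],"jaw":0},{"delta_pos":[0,-0.9,-6.7],"rot":[0,0,0],"jaw":0},{"delta_pos":[0,-0.6,-6.7],"rot":[0,0,0],"jaw":0},{"delta_pos":[0,-0.4,-6.5],"rot":[0,0,0],"jaw":0},{"delta_pos":[0,-0.2,-5],"rot":[0,0,0],"jaw":0},{"delta_pos":[0,0,0],"rot":[0,0,0],"jaw":0}]'
python3 -m creep '[{"delta_pos":[0,0,0],"rot":[0,0,0],"jaw":0},{"delta_pos":[0,0,0],"rot":[0,0,0],"jaw":0},{"delta_pos":[0,0,0],"rot":[0,0,0],"jaw":0},{"delta_pos":[0,0,0],"rot":[0,0,0],"jaw":0},{"delta_pos":[0,0,0],"rot":[0,0,0],"jaw":0},{"delta_pos":[0,0,0],"rot":[0,0,0],"jaw":0},{"delta_pos":[0,0,0],"rot":[0,0,0],"jaw":0},{"delta_pos":[0,0,0],"rot":[0,0,0],"jaw":0},{"delta_pos":[0,0,0],"rot":[0,0,0],"jaw":0},{"delta_pos":[0,0,0],"rot":[0,0,0],"jaw":0}]'
python3 - <<'E'
from h import *
s=arm.read_state();p=np.array(s['position']);print(p,s['contact_force'],s['wrist_torque'],s['gripper_width'],s['joint_vel'])
e=np.array([.971,-.239]);h=np.array([668.8,80.2]);print('in past hinge',(p[:2]-h)@e)
_,a=snap('scene');b,_2=None,None
_,t=snap('top')
kw,w=snap('wrist','w6.png')
for c,n,u,v in [('scene','s',0,0)]:
    k=arm.calibration('scene');q=proj(k,[*h,57]);print(q,proj(k,[*h,257]))
    x,y=int(q[0])-70,int(q[1])-100
    A=cv2.resize(a[max(y,0):max(y,0)+150,x:x+130],None,fx=3,fy=3,interpolation=cv2.INTER_CUBIC)
k=arm.calibration('top');q=proj(k,[*h,150]);x,y=int(q[0])-70,int(q[1])-75
B=cv2.resize(t[y:y+150,x:x+130],None,fx=3,fy=3,interpolation=cv2.INTER_CUBIC)
print('top origin',x,y)
cv2.imwrite('pics/f1.png',cv2.cvtColor(np.hstack([A,B]),cv2.COLOR_RGB2BGR))
E
```

```text
clock: 15.93
position: [666.5, 79.2, 247.1]
ee_rot: [0.557, 0.437, -0.436, -0.556]
contact_force: [-1.4, -0.7, 6.7]
gripper_width: 9.3
clock: 16.77
position: [665.8, 79.4, 247.2]
ee_rot: [0.557, 0.437, -0.436, -0.556]
contact_force: [-1.3, -1.9, 6.0]
gripper_width: 9.5
[665.77914541  79.3832568  247.15370768] [-1.30699833 -1.91492843  6.04002751] [-0.3343752   0.68992015  0.00511652] 9.533723525691283 [-0.00103053 -0.00090223 -0.00024572 -0.00066705 -0.00072745 -0.00098758]
in past hinge -2.738048187046351
[386.56498927 258.86752061] [399.11301887 201.11915674]
top origin 226 90
```

View pics/f1.png

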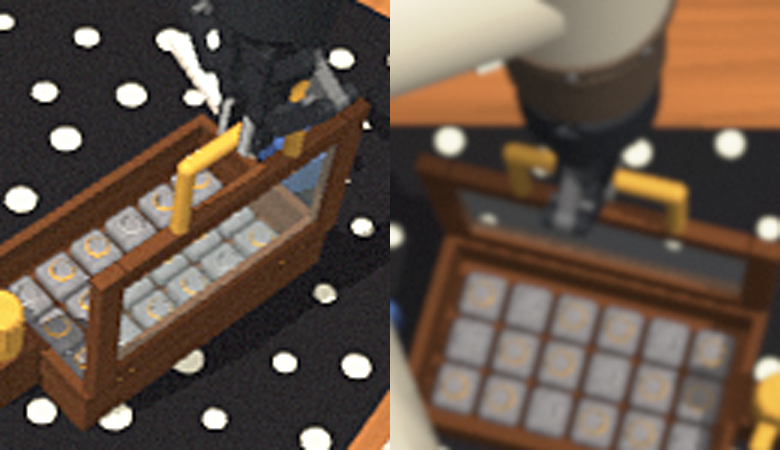

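View pics/w6.png

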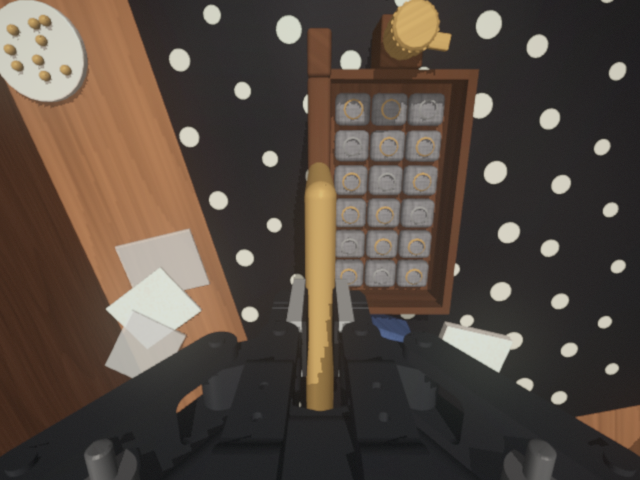

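Both views show the lid nearly upright. The bar (col 320) and lid edge (col 319) are almost in one vertical plane, and the pose agrees, about 2.7 mm short of the hinge plane. I nudge it forward.

```bash
python3 -m creep '[{"delta_pos":[0,-0.4,-0.8],"rot":[0,0,0],"jaw":0},{"delta_pos":[0,-0.4,-0.8],"rot":[0,0,0],"jaw":0},{"delta_pos":[0,0,-0.8],"rot":[0,0,0],"jaw":0},{"delta_pos":[0,0,0],"rot":[0,0,0],"jaw":0},{"delta_pos":[0,0,0],"rot":[0,0,0],"jaw":0},{"delta_pos":[0,0,0],"rot":[0,0,0],"jaw":0},{"delta_pos":[0,0,0],"rot":[0,0,0],"jaw":0},{"delta_pos":[0,0,0],"rot":[0,0,0],"jaw":0},{"delta_pos":[0,0,0],"rot":[0,0,0],"jaw":0},{"delta_pos":[0,0,0],"rot":[0,0,0],"jaw":0}]'
python3 - <<'E'
from h import *
s=arm.read_state();p=np.array(s['position']);T=R.from_quat(s['ee_rot']).as_matrix();print(p,T.round(4),s['contact_force'],s['gripper_width'])
e=np.array([.971,-.239]);h=np.array([668.8,80.2]);print('in past hinge',(p[:2]-h)@e)
k,w=snap('wrist','w7.png')
# predicted columns for lid/bar at candidate tilt
n=np.array([.239,.971])
for d in (-3,0,3):
    lean=d/200
    for lab,r in [('bar',200),('edge',140)]:
        b=h+e*(d*r/200)-n*(60 if r==200 else 0)+(-n*0)
        if r==140: b=b-n*110
        print(d,lab,proj(k,[*b,57+r]).round(1))
g=w.astype(int)
cv2.imwrite('pics/w7c.png',cv2.resize(cv2.cvtColor(w,cv2.COLOR_RGB2BGR)[10:260,240:400],None,fx=3,fy=2.3))
E
```

```text
clock: 17.75
position: [667.7, 78.9, 247.2]
ee_rot: [0.557, 0.436, -0.436, -0.556]
contact_force: [-1.5, -2.5, 6.1]
gripper_width: 9.1
[667.72443143  78.9160095  247.15135146] [[ 2.389e-01  4.000e-04 -9.710e-01]
 [ 9.710e-01 -1.100e-03  2.389e-01]
 [-1.000e-03 -1.000e+00 -6.000e-04]] [-1.50781616 -2.54387924  6.14924654] 9.125545764071575
in past hinge -0.7375033523601427
-3 bar [327.2 167.3]
-3 edge [323.6  48.2]
0 bar [319.1 167.3]
0 edge [319.3  48.2]
3 bar [310.9 167.3]
3 edge [315.   48.2]
```

View pics/w7c.png

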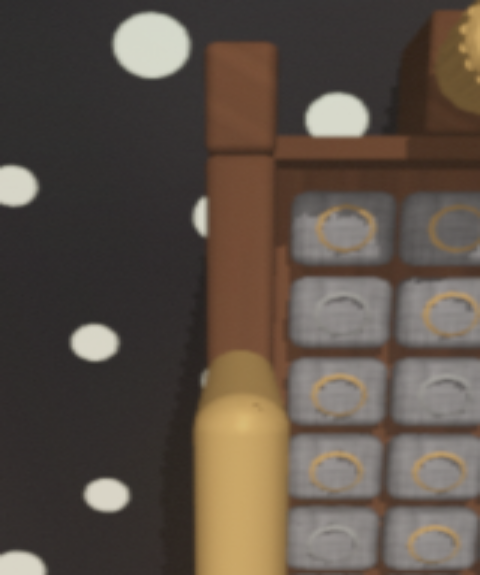

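The bar and the lid edge both sit at column 320.3, so the lid is upright to within about 0.01 rad. Handing in.

```bash
python3 -c "
from bench import arm
print(arm.job_done());s=arm.read_state();print(s['clock'],s['position'],s['contact_force'],s['gripper_width'])"
```

```text
the job is handed in; nothing more can be done
None
the job is handed in; nothing more can be done
```

The job is done and handed in. The cap is unscrewed and the gripper is holding the lid upright by its bar.

- **Cap:** I turned it about 1.43 rad counter-clockwise. The wrist picture then showed the lug off the lid, pointing to the case's front.
- **Lid:** I gripped the bar and swung the lid up in one continuous arc with no drop. The whole job took about 18 s of the 53 s allowed.
- **Final check on the lid:** The bar and the lid edge both sit at column 320 in the wrist view. The bar is about 0.7 mm short of my estimate of the hinge plane, so the lid is upright to within about 0.01 rad. The arm was at rest about a second earlier, before the last 2 mm nudge; I did not read joint speeds again after it. The gripper is still closed on the bar with a steady force of about 7 N.
- **Disagreement:** Midway through the lift the wrist force rose to about 27 N (limit 120 N) because my arc was slightly tight. I refit it to the measured positions and the force dropped. The bar seems to have settled a few millimetres lower in the pads.
- **Bystanders:** I did not check the loose items one by one at the end. The arm stayed clear of them, and none looked moved where they showed in the pictures.

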